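# Close the filter cell that has its receiving vial

### The job

The filter manifold has two cells, each under a knurled collar that stands proud on hidden pins; the pocket at one end holds a tall vial, the one at the other end a low blanking plug. At the cell next to the vial, grip the collar and turn it clockwise (seen from above) until its hidden keyways drop over the pins, then push it fully home against its spring and finish while still holding it there with the fingers. Leave the other collar as it stands and do not disturb the vial, the plug or the things standing around.

Things in the scene. Friction and masses are not known exactly. Their poses are not given: they have to be found in the camera images.
- manifold: fixed aluminium plate 90 mm (its x) by 340 mm (its y), 24 mm thick; origin at the centre of its underside. Along its y axis, from +y (robot's left): pocket a at +145 mm, cell a at +60 mm, cell b at -60 mm, pocket b at -145 mm. Solid things stand between it and the robot: a water purifier 0.41 m tall (up to x 0.36, y -0.5 to -0.12) and a pipette stand 0.6 m tall at (0.32, -0.03); come from above
- collar_a: the left cell's knurled aluminium cap, 46 mm in diameter, 72 mm tall, 0.1 to 0.2 kg; origin at the centre of its underside, z up its axis. The top 30 mm are solid and knurled (grip there, any yaw); the 42 mm deep bore below slips over the cell's fixed post with 1 mm to spare and has three hidden keyways 120 degrees apart. At the start it rests on the post's three pins, 14 mm above its seat
- collar_b: the right cell's collar, the same. Both: the keyways meet the pins 15 to 80 degrees clockwise (from above) from the start, with 5 degrees of play either side. The collar then can drop 4 mm on to a spring plunger; 10 mm further down against the spring (5 N rising to 9 N) its underside meets the rigid seat: home. Let go, it rises 10 mm
- seat_a (a point): centre of the left cell's seat, on the cell's vertical axis, 36 mm above the worktop, inside a well whose 57 mm outside diameter wall ends 16 mm above the seat; a collar whose origin is at this point is home; axes as the manifold
- seat_b (a point): centre of the right cell's seat, on the cell's vertical axis, 36 mm above the worktop, inside a well whose 57 mm outside diameter wall ends 16 mm above the seat; a collar whose origin is at this point is home; axes as the manifold
- pocket_a (a point): mouth of the left cell's pocket for a receiving vial, 17 mm wide, 12 mm deep, 24 mm above the worktop, 85 mm outward from its cell's axis
- pocket_b (a point): mouth of the right cell's pocket for a receiving vial, 17 mm wide, 12 mm deep, 24 mm above the worktop, 85 mm outward from its cell's axis
- vial: white vial 15 mm in diameter, 45 mm tall, upright in one of the two pockets (its lowest 12 mm inside); origin at the centre of its underside. It marks the cell to close: the one nearer to it
- plug: grey blanking plug in the other pocket, a mushroom 24 mm across whose head stands 8 mm above the plate; origin at the centre of its underside
- amber_bottle: bystander: amber bottle with a black cap, 60 mm in diameter, 128 mm tall; origin at the centre of its underside
- petri: bystander: petri dish, 60 mm in diameter, 15 mm tall; origin at the centre of its underside
- timer: bystander: small white timer, 38x64x61 mm; origin at the centre of its underside
Not all that is in view belongs to the job. Leave any yellow look-alike of the collar_b alone.

How it is judged:
By the outcome, as a careful person would: the job done as asked, in the order asked, and still so for the second after the job is handed in, while the arm keeps its last pose, push and grip.
It also fails if it takes over 38 s, if anything falls off the work surface, if the arm or the gripper's body presses on something with over 40 N, if the wrist force passes 120 N, or if a joint passes its speed limit or range.

### The arm

A 6-joint arm with a two-finger parallel gripper is mounted at the origin on the work surface; the furniture and walls round the work are solid. World frame = base frame: x ahead of the robot, y to its left, z up, the work surface at z = 0. Lengths are in m, angles in rad, forces in N, time in s.
With the tool pointing down it reaches from about 0.35 to 0.875 m from the base axis. Payload 4.2 kg.
Tool frame: the origin (TCP) lies midway between the tips of the shut fingers; the grasp point (between the pads) lies 19 mm behind it; z points along the fingers, y is the line along which they close (so a half turn about z gives the same grasp; the last joint's range is limited). The gripper opens to 87 mm and grips with 3 to 60 N. Pads are 19 mm wide; open, the fingers measure 117 mm over their backs; the gripper's body (75 mm by 190 mm) begins 51 mm behind the grasp point.
Start: joints at [1.547, 0.385, 0.008, 0, -1.194, -0.259], TCP at [0.174, 0.6, 0.223] pointing down, gripper open.
Joint ranges: [-3.14, 3.14], [-1.21, 2.06], [-1.07, 1.41], [-3.16, 2.05], [-2.99, -0.16], [-3.1, 3.1]. Speed limits (rad/s): [2.79, 2.79, 3.14, 3.14, 3.14, 3.14].

### API

Orientations are given as a rotation vector (axis times angle).
In Python, from station import arm gives the robot as it stands.
- The arm moves only by the shell command python3 -m jog 'ROWS'. ROWS is JSON, a list of rows, each an object of numbers: "tx", "ty", "tz": the shift along the tool's x, y, z in m; "rx", "ry", "rz": the turn, a rotation vector about the tool's x, y, z in rad; "hand": the finger opening in m, from 0 to 0.087. A call has 1 to 20 rows; each row shifts and turns the commanded pose from where the row before left it, along the tool's axes as they then stand; what a row does not reach is not made up. A row lasts 1/12 s, in which the tool goes at most 41.7 mm and 7.16 degrees, less where a joint would pass 70% of its speed; a pose out of reach is approached as far as the arm can. A call with a gripper value outside its range is refused whole. The fingers move at their own pace and stop on an object; the grip force is fixed at half the most. Time passes only in rows, so rows that do not move let the fingers close. It gives the time, the measured TCP pose, the force, the opening and the grip force at its end, in the units of the state.
- arm.read_state(): the state, without advancing time (a new reading comes with each control period).
- arm.snapshot(name): name is "scene" or "top"; returns the picture (384x512x3 uint8, blue, green, red); there is no depth.
- arm.camera_model(name): a dict with "intrinsics" (3x3 intrinsics, pixels), "pose" (4x4, takes a point from camera to world coordinates). Camera axes: x right, y down, z forward; pixel columns grow to the right and rows downward; lengths in m; the calibration is good to about 2 mm. A picture is of the moment at which its call begins. camera_model takes no time and is no camera call.
- arm.sign_off(): hands the job in; it is judged then, once.
Trained networks look in the newest picture that a camera, given by its name, has taken for a name from the list of things; names that differ only in an ending like _2 or _b are one class to them, and where a whole thing is asked for, a point or a joint stands for the part that bears it (a point fixed in the world has none). Each returns a list of dicts, best first, with "conf" (0 to 1); they miss things now and then, are a little off and sometimes report something else, mostly with a low value. They report only what shows in the picture. A call takes as long as a camera call. They do not tell look-alikes from the thing itself.
- arm.outline_of(thing, camera): "pixels" (384x512 bool, what is visible of it).
- arm.tip_of(thing, camera): "xyz" ([x, y, z] in m, in world coordinates, good to about 4 mm: a listed point, or the origin of a listed thing).
The state is a dict: "time_s": time; "joint_pos": joint angles; "joint_velocities": joint speeds; "tau": joint torques, N m; "tcp_pos": TCP position; "ee_rot": TCP orientation; "ft_force": force on the tool from outside, world axes, zero at the start; "ft_torque": the same for the moment, N m; "opening": finger opening in m; "grasp_force": force on a finger pad.
Only numpy, scipy, OpenCV 4.12 (cv2) and the standard library are available. Lean on these libraries where they do the work, as an engineer would, in place of code of your own. Each camera call takes 0.05 s, during which the arm holds its last target. There are 200 camera calls.

## Working session

There is one attempt and no reset: what is moved stays moved. The work goes in short steps, Python scripts to look and compute and a shell command to move; the robot and the scene stay as the last step left them, time stands still between calls to the robot, and variables do not carry over. Pictures are saved under pics/ and viewed, at most 10 in all, crops included, and the job is handed in when it is done.

```bash
mkdir -p pics; ls
python3 - <<'E'
from station import arm
import cv2, numpy as np
for c in ("scene","top"):
    cv2.imwrite(f"pics/{c}0.png",arm.snapshot(c))
    m=arm.camera_model(c);print(c,np.round(m["pose"],3).tolist(),np.round(m["intrinsics"],1).tolist())
    for t in ("seat_a","seat_b","collar_a","vial","plug","pocket_a","pocket_b","manifold"):
        print(t,[(np.round(d["xyz"],3).tolist(),round(d["conf"],2)) for d in arm.tip_of(t,c)])
s=arm.read_state();print({k:np.round(v,3).tolist() for k,v in s.items()})
E
```

```text
pics
scene [[0.843, 0.418, -0.339, 0.88], [0.538, -0.651, 0.535, -0.859], [0.003, -0.634, -0.774, 1.018], [0.0, 0.0, 0.0, 1.0]] [[429.6, 0.0, 260.5], [0.0, 429.6, 192.2], [0.0, 0.0, 1.0]]
seat_a [([0.469, -0.254, 0.035], 0.7)]
seat_b [([0.469, -0.254, 0.035], 0.7)]
collar_a [([0.514, -0.366, 0.047], 0.86), ([0.294, -0.564, -0.002], 0.56)]
vial [([0.542, -0.441, 0.011], 0.57)]
plug []
pocket_a [([0.437, -0.168, 0.02], 0.78), ([0.542, -0.442, 0.024], 0.7)]
pocket_b [([0.437, -0.168, 0.02], 0.78), ([0.542, -0.442, 0.024], 0.7)]
manifold [([0.493, -0.306, 0.003], 0.77)]
top [[0.001, -0.992, 0.123, 0.291], [-1.0, 0.0, 0.012, -0.227], [-0.012, -0.123, -0.992, 1.445], [0.0, 0.0, 0.0, 1.0]] [[408.1, 0.0, 251.4], [0.0, 408.1, 188.5], [0.0, 0.0, 1.0]]
seat_a [([0.472, -0.25, 0.037], 0.82), ([0.62, -0.518, 0.002], 0.7)]
seat_b [([0.472, -0.25, 0.037], 0.82), ([0.62, -0.518, 0.002], 0.7)]
collar_a [([0.292, -0.561, -0.0], 0.74), ([0.471, -0.253, 0.053], 0.49), ([0.514, -0.362, 0.048], 0.44), ([0.54, -0.444, 0.013], 0.34)]
vial [([0.544, -0.442, 0.012], 0.41)]
plug [([0.437, -0.173, 0.008], 0.39)]
pocket_a [([0.44, -0.169, 0.024], 0.92), ([0.545, -0.442, 0.023], 0.87)]
pocket_b [([0.44, -0.169, 0.024], 0.92), ([0.545, -0.442, 0.023], 0.87)]
manifold [([0.494, -0.308, 0.001], 0.77)]
{'time_s': 0.9, 'joint_pos': [1.547, 0.385, 0.008, -0.0, -1.194, -0.259], 'joint_velocities': [0.0, -0.001, -0.001, -0.001, 0.0, 0.0], 'tau': [-0.001, -39.046, 18.762, 4.225, 0.016, -0.0], 'tcp_pos': [0.174, 0.6, 0.223], 'ee_rot': [-3.11, 0.443, 0.0], 'ft_force': [-0.004, 0.244, -0.156], 'ft_torque': [-0.024, 0.01, -0.007], 'grasp_force': 0.0, 'opening': 0.087}
```

View pics/scene0.png

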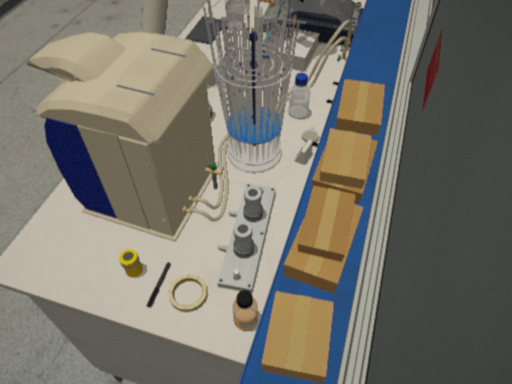

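View pics/top0.png

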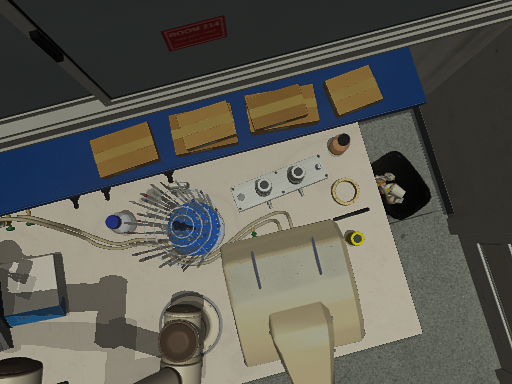

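The scene picture shows the purifier on the left, collars near (253,203) and (243,238), and the yellow look-alike at (131,262). The top picture shows collars near (264,185) and (298,172). I'll zoom in on the two ends to tell vial from plug.

Run:
```python
import cv2, numpy as np
a=cv2.imread("pics/scene0.png")[170:300,190:300]; b=cv2.imread("pics/top0.png")[125:225,220:370]
a=cv2.resize(a,None,fx=4,fy=4,interpolation=cv2.INTER_CUBIC);b=cv2.resize(b,(350,233),interpolation=cv2.INTER_CUBIC)
o=np.zeros((520,790,3),np.uint8);o[:520,:440]=a;o[:233,440:]=b
cv2.imwrite("pics/crop0.png",o)
from station import arm
for c in ("scene","top"):
    M=arm.camera_model(c);P=np.linalg.inv(M["pose"])
    for p in [(.439,-.169,.024),(.439,-.169,.057),(.544,-.442,.024),(.544,-.442,.057),(.471,-.252,.122),(.514,-.363,.122)]:
        q=M["intrinsics"]@(P@np.r_[p,1])[:3];print(c,p,np.round(q[:2]/q[2],1))
```

```text
scene (0.439, -0.169, 0.024) [259.5 191. ]
scene (0.439, -0.169, 0.057) [259.5 183.8]
scene (0.544, -0.442, 0.024) [236.6 276.9]
scene (0.544, -0.442, 0.057) [236.  270.6]
scene (0.471, -0.252, 0.122) [252.9 192.8]
scene (0.514, -0.363, 0.122) [243.  228.7]
top (0.439, -0.169, 0.024) [239.8 196.5]
top (0.439, -0.169, 0.057) [239.4 195.5]
top (0.544, -0.442, 0.024) [317.3 166.9]
top (0.544, -0.442, 0.057) [318.7 165.2]
top (0.471, -0.252, 0.122) [264.  183.7]
top (0.514, -0.363, 0.122) [297.8 170.7]
```

View pics/crop0.png

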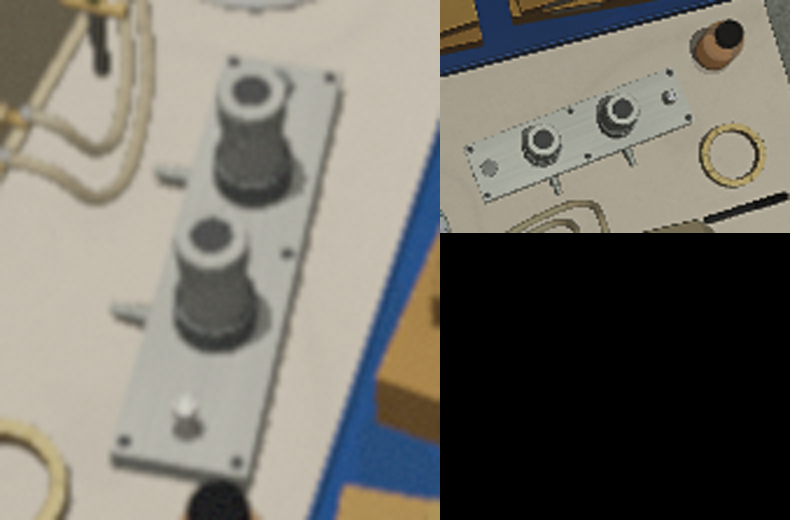

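The vial (white, standing, top at scene pixel (236,270), which matches z = 57 mm) is in pocket b. The flat grey plug is in pocket a, so the target is collar_b at about (0.513, -0.363). I lift first and check the arm's shape before swinging over the stand.

```bash
python3 -m jog '[{"tz":-0.04},{"tz":-0.04},{"tz":-0.04},{"tz":-0.04},{"tz":-0.04},{"tz":-0.04},{"tz":-0.04},{"tz":-0.04},{"tz":-0.04},{"tz":-0.04},{"tz":-0.04},{"tz":-0.04},{"tz":-0.04},{"tz":-0.04}]'
python3 - <<'E'
from station import arm
import cv2, numpy as np
# top-circle centre of both collars + bystanders
for c in ("scene","top"):
    cv2.imwrite(f"pics/{c}1.png",arm.snapshot(c))
    for t in ("seat_b","collar_b","amber_bottle","petri","timer"):
        print(c,t,[(np.round(d["xyz"],3).tolist(),round(d["conf"],2)) for d in arm.tip_of(t,c)])
s=arm.read_state();print(np.round(s["joint_pos"],3),s["tcp_pos"],s["time_s"])
a=cv2.imread("pics/scene1.png");b=cv2.imread("pics/top1.png")
cv2.imwrite("pics/arm1.png",np.hstack([cv2.resize(a[:200,100:400],(400,267)),cv2.resize(b[117:,:400],(400,267))]))
E
```

```text
scene seat_b [([0.468, -0.256, 0.033], 0.97), ([0.515, -0.363, 0.038], 0.9)]
scene collar_b [([0.466, -0.253, 0.054], 0.95), ([0.296, -0.562, -0.002], 0.86), ([0.516, -0.365, 0.049], 0.8)]
scene amber_bottle [([0.623, -0.521, 0.003], 0.63)]
scene petri [([0.446, 0.14, 0.0], 0.67)]
scene timer [([0.471, 0.047, -0.002], 0.74)]
top seat_b [([0.474, -0.247, 0.037], 0.75), ([0.514, -0.364, 0.038], 0.55), ([0.438, -0.173, 0.01], 0.31)]
top collar_b [([0.295, -0.563, -0.001], 0.75), ([0.514, -0.364, 0.051], 0.69), ([0.47, -0.251, 0.051], 0.65)]
top amber_bottle [([0.619, -0.515, -0.001], 0.77), ([0.542, -0.446, 0.013], 0.35)]
top petri [([0.445, 0.142, 0.004], 0.61), ([0.441, -0.173, 0.024], 0.28)]
top timer [([0.468, 0.047, 0.002], 0.61)]
[ 1.547  0.385  0.008  0.    -1.194 -0.259] [0.1743994  0.60016867 0.22256633] 1.5invalid input at $[0]: expected keys tx, ty, tz, rx, ry, rz, hand
```

View pics/arm1.png

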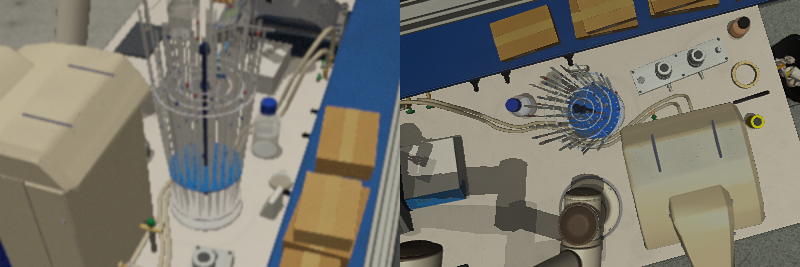

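The jog was refused because every row needs all the keys. The picture shows the arm still at its start pose, at the lower left of the top view. I lift again with complete rows.

```bash
python3 -m jog '[{"tx":0,"ty":0,"tz":-0.04,"rx":0,"ry":0,"rz":0,"hand":0.087},{"tx":0,"ty":0,"tz":-0.04,"rx":0,"ry":0,"rz":0,"hand":0.087},{"tx":0,"ty":0,"tz":-0.04,"rx":0,"ry":0,"rz":0,"hand":0.087},{"tx":0,"ty":0,"tz":-0.04,"rx":0,"ry":0,"rz":0,"hand":0.087},{"tx":0,"ty":0,"tz":-0.04,"rx":0,"ry":0,"rz":0,"hand":0.087},{"tx":0,"ty":0,"tz":-0.04,"rx":0,"ry":0,"rz":0,"hand":0.087},{"tx":0,"ty":0,"tz":-0.04,"rx":0,"ry":0,"rz":0,"hand":0.087},{"tx":0,"ty":0,"tz":-0.04,"rx":0,"ry":0,"rz":0,"hand":0.087},{"tx":0,"ty":0,"tz":-0.04,"rx":0,"ry":0,"rz":0,"hand":0.087},{"tx":0,"ty":0,"tz":-0.04,"rx":0,"ry":0,"rz":0,"hand":0.087},{"tx":0,"ty":0,"tz":-0.04,"rx":0,"ry":0,"rz":0,"hand":0.087},{"tx":0,"ty":0,"tz":-0.04,"rx":0,"ry":0,"rz":0,"hand":0.087},{"tx":0,"ty":0,"tz":-0.04,"rx":0,"ry":0,"rz":0,"hand":0.087},{"tx":0,"ty":0,"tz":-0.04,"rx":0,"ry":0,"rz":0,"hand":0.087}]'
python3 - <<'E'
from station import arm
import cv2, numpy as np
s=arm.read_state();print(np.round(s["joint_pos"],3),s["tcp_pos"],s["time_s"])
a=arm.snapshot("scene");b=arm.snapshot("top")
cv2.imwrite("pics/arm2.png",np.hstack([cv2.resize(a[:,:],(400,300)),cv2.resize(b[:,:],(400,300))]))
E
```

```text
time_s: 2.67
tcp_pos: [0.1583, 0.5497, 0.6799]
ee_rot: [-3.069, 0.437, -0.021]
ft_force: [-0.4, -0.1, 0.5]
opening: 0.0869
grasp_force: 0.0
[ 1.584  0.51   1.406  0.03  -2.427 -0.273] [0.15829471 0.54971422 0.67987814] 2.6667
```

View pics/arm2.png

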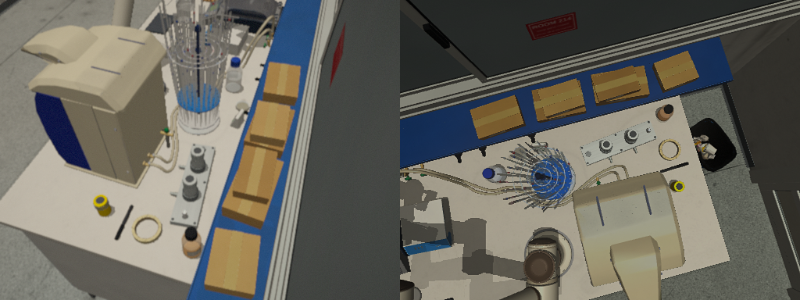

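This shows the gripper lifted out of the top view to the left. Joint 3 is at its range limit, so to get higher I must draw in. From the two poses I get upper arm ≈ 0.55 m, forearm ≈ 0.43 m and a side offset ≈ 0.16 m. Next I draw in, rise, and swing part of the way.

```bash
python3 -m jog '[{"tx":0,"ty":0.04,"tz":0,"rx":0,"ry":0,"rz":0,"hand":0.087},{"tx":0,"ty":0.035,"tz":-0.02,"rx":0,"ry":0,"rz":0,"hand":0.087},{"tx":0,"ty":0.035,"tz":-0.02,"rx":0,"ry":0,"rz":0,"hand":0.087},{"tx":0,"ty":0.035,"tz":-0.02,"rx":0,"ry":0,"rz":0,"hand":0.087},{"tx":0,"ty":0.035,"tz":-0.02,"rx":0,"ry":0,"rz":0,"hand":0.087},{"tx":0.04,"ty":0,"tz":0,"rx":0,"ry":0,"rz":0.105,"hand":0.087},{"tx":0.04,"ty":0,"tz":0,"rx":0,"ry":0,"rz":0.105,"hand":0.087},{"tx":0.04,"ty":0,"tz":0,"rx":0,"ry":0,"rz":0.105,"hand":0.087},{"tx":0.04,"ty":0,"tz":0,"rx":0,"ry":0,"rz":0.105,"hand":0.087}]'
python3 - <<'E'
from station import arm
import cv2, numpy as np
s=arm.read_state();print(np.round(s["joint_pos"],3),s["tcp_pos"],s["time_s"])
a=arm.snapshot("scene");b=arm.snapshot("top")
cv2.imwrite("pics/arm3.png",np.hstack([a[:200,:300],b[180:380,:400]]))
E
```

```text
time_s: 3.52
tcp_pos: [0.2558, 0.3226, 0.7555]
ee_rot: [-2.905, 1.067, -0.003]
ft_force: [1.5, 0.9, -1.2]
opening: 0.0869
grasp_force: 0.0
[ 1.304  0.235  1.217  0.01  -2.506 -0.429] [0.2558446  0.32263821 0.75551562] 3.5167
```

View pics/arm3.png

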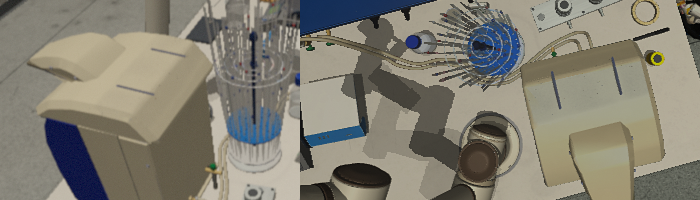

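```bash
cat > cam.py <<'E'
from station import arm
import numpy as np
def proj(c,p):
    M=arm.camera_model(c);q=M["intrinsics"]@(np.linalg.inv(M["pose"])@np.r_[p,1])[:3];return q[:2]/q[2]
def back(c,uv,z):
    M=arm.camera_model(c);P=np.array(M["pose"]);d=P[:3,:3]@np.linalg.solve(M["intrinsics"],np.r_[uv,1]);return P[:3,3]+d*(z-P[2,3])/d[2]
E
python3 - <<'E'
from cam import *
for z in (0,.1,.2,.3): print("base",z,proj("top",(0,0,z)).round())
for uv in ((178,340),(60,352),(190,310)):
    print(uv,[back("top",uv,z).round(3).tolist() for z in (.2,.3,.7,.8)])
for n,p in dict(tcp=(.256,.323,.755),wrist_up=(.256,.323,.95)).items(): print(n,proj("top",p).round())
print("purifier",back("top",(0,0),.41)[:2])
E
```

```text
base 0 [190. 324.]
base 0.1 [185. 331.]
base 0.2 [179. 339.]
base 0.3 [172. 348.]
(178, 340) [[-0.004, 0.004, 0.2], [0.02, -0.015, 0.3], [0.115, -0.089, 0.7], [0.138, -0.107, 0.8]]
(60, 352) [[-0.039, 0.351, 0.2], [-0.013, 0.305, 0.3], [0.093, 0.119, 0.7], [0.12, 0.073, 0.8]]
(190, 310) [[0.082, -0.03, 0.2], [0.099, -0.046, 0.3], [0.166, -0.109, 0.7], [0.183, -0.125, 0.8]]
tcp [-70. 260.]
wrist_up [-198.  268.]
purifier [0.93897346 0.47335001]
```

The base axis matches the shoulder cap, and the elbow sits at a small radius near z 0.75, clear of the 0.6 m stand. I swing at this height to the target's bearing.

```bash
python3 -m jog '[{"tx":0.041,"ty":0,"tz":0,"rx":0,"ry":0,"rz":0.1,"hand":0.087},{"tx":0.041,"ty":0,"tz":0,"rx":0,"ry":0,"rz":0.1,"hand":0.087},{"tx":0.041,"ty":0,"tz":0,"rx":0,"ry":0,"rz":0.1,"hand":0.087},{"tx":0.041,"ty":0,"tz":0,"rx":0,"ry":0,"rz":0.1,"hand":0.087},{"tx":0.041,"ty":0,"tz":0,"rx":0,"ry":0,"rz":0.1,"hand":0.087},{"tx":0.041,"ty":0,"tz":0,"rx":0,"ry":0,"rz":0.1,"hand":0.087},{"tx":0.041,"ty":0,"tz":0,"rx":0,"ry":0,"rz":0.1,"hand":0.087},{"tx":0.041,"ty":0,"tz":0,"rx":0,"ry":0,"rz":0.1,"hand":0.087},{"tx":0.041,"ty":0,"tz":0,"rx":0,"ry":0,"rz":0.1,"hand":0.087},{"tx":0.041,"ty":0,"tz":0,"rx":0,"ry":0,"rz":0.1,"hand":0.087},{"tx":0.041,"ty":0,"tz":0,"rx":0,"ry":0,"rz":0.1,"hand":0.087},{"tx":0.041,"ty":0,"tz":0,"rx":0,"ry":0,"rz":0.1,"hand":0.087},{"tx":0.041,"ty":0,"tz":0,"rx":0,"ry":0,"rz":0.1,"hand":0.087},{"tx":0.041,"ty":0,"tz":0,"rx":0,"ry":0,"rz":0.1,"hand":0.087},{"tx":0,"ty":0,"tz":0,"rx":0,"ry":0,"rz":0,"hand":0.087},{"tx":0,"ty":0,"tz":0,"rx":0,"ry":0,"rz":0,"hand":0.087}]'
cat >> cam.py <<'E'
from scipy.spatial.transform import Rotation as R
def delta(target):
    s=arm.read_state();r=R.from_rotvec(s["ee_rot"]);d=r.inv().apply(np.array(target)-s["tcp_pos"])
    m=r.as_matrix();print("t",round(s["time_s"],2),"q",np.round(s["joint_pos"],3).tolist(),"tcp",np.round(s["tcp_pos"],4).tolist(),"tilt_z",m[:,2].round(3).tolist(),"yaw",round(np.degrees(np.arctan2(m[1,0],m[0,0])),1),"tool delta",d.round(4).tolist(),"f",np.round(s["ft_force"],1).tolist(),"open",round(s["opening"],4),"grip",round(s["grasp_force"],1))
E
python3 -c "
from cam import *
delta((.514,-.364,.088))"
```

```text
time_s: 4.95
tcp_pos: [0.3687, -0.1949, 0.7357]
ee_rot: [-1.535, 2.696, 0.044]
ft_force: [-0.6, 1.1, -0.0]
opening: 0.0868
grasp_force: 0.0
t 4.95 q [-0.131, 0.221, 1.147, -0.076, -2.482, -0.465] tcp [0.3687, -0.1949, 0.7357] tilt_z [0.02, 0.044, -0.999] yaw -120.7 tool delta [0.1025, -0.2146, 0.6424] f [-0.6, 1.1, -0.0] open 0.0868 grip 0.0
```

```bash
python3 - <<'E'
from cam import *
s=arm.read_state();r=R.from_rotvec(s["ee_rot"])
z=r.inv().apply([0,0,-1]);print("tilt fix rx,ry",np.cross([0,0,1],z).round(4))
E
python3 -m jog '[{"tx":0.01,"ty":-0.025,"tz":0.02,"rx":0,"ry":0,"rz":0,"hand":0.087},{"tx":0.015,"ty":-0.03,"tz":0.02,"rx":0,"ry":0,"rz":0,"hand":0.087},{"tx":0.015,"ty":-0.03,"tz":0.025,"rx":0,"ry":0,"rz":0,"hand":0.087},{"tx":0.015,"ty":-0.03,"tz":0.025,"rx":0,"ry":0,"rz":0,"hand":0.087},{"tx":0.015,"ty":-0.03,"tz":0.025,"rx":0,"ry":0,"rz":0,"hand":0.087},{"tx":0.015,"ty":-0.03,"tz":0.025,"rx":0,"ry":0,"rz":0,"hand":0.087},{"tx":0.015,"ty":-0.03,"tz":0.025,"rx":0,"ry":0,"rz":0,"hand":0.087},{"tx":0,"ty":0,"tz":0.03,"rx":0,"ry":0,"rz":0,"hand":0.087},{"tx":0,"ty":0,"tz":0,"rx":0,"ry":0,"rz":0,"hand":0.087},{"tx":0,"ty":0,"tz":0,"rx":0,"ry":0,"rz":0,"hand":0.087}]'
python3 - <<'E'
from cam import *
delta((.514,-.364,.088))
s=arm.read_state();r=R.from_rotvec(s["ee_rot"])
z=r.inv().apply([0,0,-1]);print("tilt fix rx,ry",np.cross([0,0,1],z).round(4))
import cv2
a=arm.snapshot("scene");b=arm.snapshot("top")
cv2.imwrite("pics/arm4.png",np.hstack([a[:300,60:400],b[60:360,80:400]]))
E
```

```text
tilt fix rx,ry [ 0.0052  0.0485 -0.    ]
time_s: 5.78
tcp_pos: [0.5003, -0.3729, 0.5319]
ee_rot: [-1.546, 2.695, 0.055]
ft_force: [-0.7, 0.9, 2.2]
opening: 0.0873
grasp_force: 0.0
t 5.78 q [-0.406, 0.395, 0.794, -0.053, -1.978, -0.143] tcp [0.5003, -0.3729, 0.5319] tilt_z [0.012, 0.048, -0.999] yaw -120.3 tool delta [0.0063, -0.0136, 0.444] f [-0.7, 0.9, 2.2] open 0.0873 grip 0.0
tilt fix rx,ry [ 0.0141  0.047  -0.    ]
```

View pics/arm4.png

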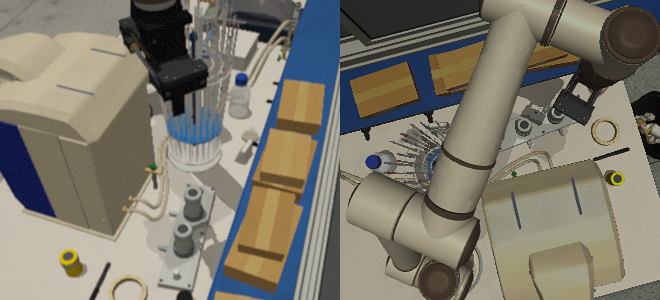

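Run:
```python
from cam import *
q=-.406;u=np.array([np.cos(q),np.sin(q)]);l=np.array([-u[1],u[0]])
for uv,zs in (((190,260),(.71,.78)),((245,80),(.88,.95)),((220,160),(.8,.87)),((130,265),(.7,.8)),((350,95),(.8,.9))):
    for z in zs:
        p=back("top",uv,z)[:2];print(uv,z,p.round(3),"along",round(p@u,3),"left",round(p@l,3))
t=np.array([.32,-.03]);print("stand",t@u,t@l)
```

```text
(190, 260) 0.71 [ 0.254 -0.109] along 0.276 left 0.0
(190, 260) 0.78 [ 0.258 -0.12 ] along 0.284 left -0.008
(245, 80) 0.88 [ 0.519 -0.211] along 0.56 left 0.012
(245, 80) 0.95 [ 0.491 -0.213] along 0.535 left -0.001
(220, 160) 0.8 [ 0.417 -0.168] along 0.45 left 0.01
(220, 160) 0.87 [ 0.404 -0.175] along 0.44 left -0.001
(130, 265) 0.7 [0.245 0.001] along 0.224 left 0.098
(130, 265) 0.8 [ 0.251 -0.029] along 0.242 left 0.072
(350, 95) 0.8 [ 0.525 -0.38 ] along 0.633 left -0.142
(350, 95) 0.9 [ 0.489 -0.356] along 0.59 left -0.134
stand 0.3058346640225343 0.09881881542613019
```

The picture shows the forearm passing above the pipette stand, with the gripper near cell b (top-crop pixel about (580,85)). I check the stand's extents, centre, remove the 2.8° tilt and come down part way.

```bash
python3 -m jog '[{"tx":0.006,"ty":-0.013,"tz":0,"rx":0.014,"ry":0.047,"rz":0,"hand":0.087},{"tx":0,"ty":0,"tz":0.035,"rx":0,"ry":0,"rz":0,"hand":0.087},{"tx":0,"ty":0,"tz":0.035,"rx":0,"ry":0,"rz":0,"hand":0.087},{"tx":0,"ty":0,"tz":0.035,"rx":0,"ry":0,"rz":0,"hand":0.087},{"tx":0,"ty":0,"tz":0.035,"rx":0,"ry":0,"rz":0,"hand":0.087},{"tx":0,"ty":0,"tz":0,"rx":0,"ry":0,"rz":0,"hand":0.087},{"tx":0,"ty":0,"tz":0,"rx":0,"ry":0,"rz":0,"hand":0.087}]'
python3 - <<'E'
from cam import *
delta((.514,-.364,.088))
s=arm.read_state();r=R.from_rotvec(s["ee_rot"])
z=r.inv().apply([0,0,-1]);print("tilt fix rx,ry",np.cross([0,0,1],z).round(4),"tau",np.round(s["tau"],1))
for uv in ((133,212),(168,175),(185,270),(222,205)): print(uv,[back("top",uv,z).round(3)[:2].tolist() for z in (.3,.45,.6)])
E
```

```text
time_s: 6.47
tcp_pos: [0.5091, -0.3865, 0.3992]
ee_rot: [-1.557, 2.72, -0.019]
ft_force: [0.1, -0.0, 2.0]
opening: 0.0867
grasp_force: 0.0
t 6.47 q [-0.396, 0.349, 0.381, 0.001, -1.59, -0.135] tcp [0.5091, -0.3865, 0.3992] tilt_z [0.012, -0.007, -1.0] yaw -120.4 tool delta [-0.0217, 0.0116, 0.311] f [0.1, -0.0, 2.0] open 0.0867 grip 0.0
tilt fix rx,ry [-0.0141  0.0006  0.    ] tau [  0.1 -36.   17.7   3.9   0.1  -0. ]
(133, 212) [[0.367, 0.121], [0.357, 0.075], [0.347, 0.03]]
(168, 175) [[0.472, 0.024], [0.448, -0.008], [0.425, -0.041]]
(185, 270) [[0.206, -0.03], [0.217, -0.055], [0.228, -0.081]]
(222, 205) [[0.386, -0.13], [0.374, -0.143], [0.361, -0.156]]
```

```bash
python3 -m jog '[{"tx":-0.022,"ty":0.012,"tz":0,"rx":-0.014,"ry":0,"rz":0,"hand":0.087},{"tx":0,"ty":0,"tz":0.03,"rx":0,"ry":0,"rz":0,"hand":0.087},{"tx":0,"ty":0,"tz":0.035,"rx":0,"ry":0,"rz":0,"hand":0.087},{"tx":0,"ty":0,"tz":0.035,"rx":0,"ry":0,"rz":0,"hand":0.087},{"tx":0,"ty":0,"tz":0.035,"rx":0,"ry":0,"rz":0,"hand":0.087},{"tx":0,"ty":0,"tz":0,"rx":0,"ry":0,"rz":0,"hand":0.087},{"tx":0,"ty":0,"tz":0,"rx":0,"ry":0,"rz":0,"hand":0.087},{"tx":0,"ty":0,"tz":0,"rx":0,"ry":0,"rz":0,"hand":0.087}]'
python3 - <<'E'
from cam import *
delta((.514,-.364,.088))
s=arm.read_state();r=R.from_rotvec(s["ee_rot"])
z=r.inv().apply([0,0,-1]);print("tilt fix rx,ry",np.cross([0,0,1],z).round(4),"tau",np.round(s["tau"],1))
for t in ("seat_b","collar_b","pocket_b"):
  for c in ("scene","top"):
    arm.snapshot(c);print(c,t,[(np.round(d["xyz"],4).tolist(),round(d["conf"],2)) for d in arm.tip_of(t,c)])
import cv2
a=arm.snapshot("scene")[150:310,180:310];cv2.imwrite("pics/arm5.png",cv2.resize(a,None,fx=3.5,fy=3.5,interpolation=cv2.INTER_CUBIC))
E
```

```text
time_s: 7.13
tcp_pos: [0.5116, -0.3627, 0.266]
ee_rot: [-1.559, 2.724, -0.006]
ft_force: [-0.1, 0.5, 0.0]
opening: 0.0869
grasp_force: 0.0
t 7.13 q [-0.359, 0.361, 0.081, 0.0, -1.286, -0.172] tcp [0.5116, -0.3627, 0.266] tilt_z [0.005, -0.002, -1.0] yaw -120.4 tool delta [-0.0, -0.0019, 0.178] f [-0.1, 0.5, 0.0] open 0.0869 grip 0.0
tilt fix rx,ry [-0.0049  0.0006  0.    ] tau [  0.  -36.8  18.4   4.1  -0.   -0. ]
scene seat_b [([0.5135, -0.3632, 0.0381], 0.74), ([0.4715, -0.2559, 0.0324], 0.63), ([0.6231, -0.5153, 0.0016], 0.49)]
top seat_b [([0.4717, -0.2505, 0.0366], 0.95), ([0.5127, -0.3618, 0.0372], 0.58)]
scene collar_b [([0.2959, -0.5654, -0.0049], 0.86), ([0.5142, -0.363, 0.0491], 0.74), ([0.4677, -0.252, 0.051], 0.59)]
top collar_b [([0.5145, -0.3635, 0.0485], 0.67), ([0.293, -0.5618, -0.0024], 0.47), ([0.472, -0.2498, 0.0503], 0.45)]
scene pocket_b [([0.4371, -0.1688, 0.0174], 0.96), ([0.5412, -0.4418, 0.0238], 0.73)]
top pocket_b [([0.4377, -0.1723, 0.0242], 0.93), ([0.5455, -0.4431, 0.0244], 0.72)]
```

View pics/arm5.png

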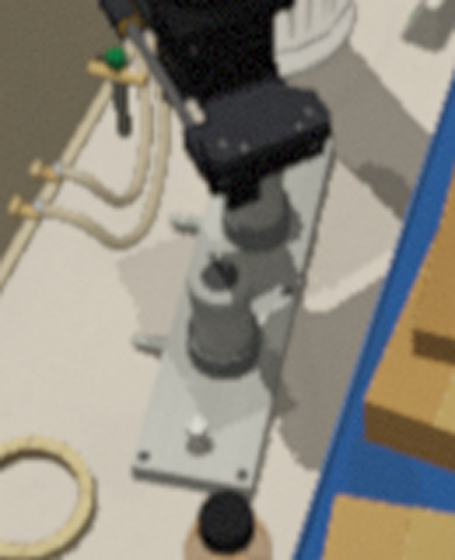

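The gripper hangs above collar b, clear of the other parts, and the vial still stands at (197,430). Next I go down over the collar.

```bash
python3 -m jog '[{"tx":0,"ty":-0.002,"tz":0.035,"rx":-0.005,"ry":0,"rz":0,"hand":0.087},{"tx":0,"ty":0,"tz":0.035,"rx":0,"ry":0,"rz":0,"hand":0.087},{"tx":0,"ty":0,"tz":0.035,"rx":0,"ry":0,"rz":0,"hand":0.087},{"tx":0,"ty":0,"tz":0.03,"rx":0,"ry":0,"rz":0,"hand":0.087},{"tx":0,"ty":0,"tz":0.02,"rx":0,"ry":0,"rz":0,"hand":0.087},{"tx":0,"ty":0,"tz":0.01,"rx":0,"ry":0,"rz":0,"hand":0.087},{"tx":0,"ty":0,"tz":0.008,"rx":0,"ry":0,"rz":0,"hand":0.087},{"tx":0,"ty":0,"tz":0,"rx":0,"ry":0,"rz":0,"hand":0.087},{"tx":0,"ty":0,"tz":0,"rx":0,"ry":0,"rz":0,"hand":0.087},{"tx":0,"ty":0,"tz":0,"rx":0,"ry":0,"rz":0,"hand":0.087}]'
python3 - <<'E'
from cam import *
delta((.514,-.3633,.088))
s=arm.read_state();r=R.from_rotvec(s["ee_rot"])
z=r.inv().apply([0,0,-1]);print("tilt fix rx,ry",np.cross([0,0,1],z).round(4),"tau",np.round(s["tau"],1))
E
```

```text
time_s: 8.62
tcp_pos: [0.5097, -0.3615, 0.0886]
ee_rot: [1.558, -2.725, -0.011]
ft_force: [-0.6, 0.6, -0.1]
opening: 0.0868
grasp_force: 0.0
t 8.62 q [-0.359, 0.507, -0.155, -0.003, -0.916, -0.17] tcp [0.5097, -0.3615, 0.0886] tilt_z [-0.006, 0.005, -1.0] yaw -120.5 tool delta [-0.0006, -0.0046, 0.0005] f [-0.6, 0.6, -0.1] open 0.0868 grip 0.0
tilt fix rx,ry [ 0.0076  0.0011 -0.    ] tau [ -0.  -41.4  15.6   3.5  -0.   -0. ]
```

```bash
python3 -m jog '[{"tx":-0.0005,"ty":-0.0045,"tz":0,"rx":0.0075,"ry":0.001,"rz":0,"hand":0.087},{"tx":0,"ty":0,"tz":0,"rx":0,"ry":0,"rz":0,"hand":0.087},{"tx":0,"ty":0,"tz":0,"rx":0,"ry":0,"rz":0,"hand":0.05},{"tx":0,"ty":0,"tz":0,"rx":0,"ry":0,"rz":0,"hand":0.05},{"tx":0,"ty":0,"tz":0,"rx":0,"ry":0,"rz":0,"hand":0.05},{"tx":0,"ty":0,"tz":0,"rx":0,"ry":0,"rz":0,"hand":0.05},{"tx":0,"ty":0,"tz":0,"rx":0,"ry":0,"rz":0,"hand":0.05},{"tx":0,"ty":0,"tz":0,"rx":0,"ry":0,"rz":0,"hand":0.05}]'
python3 -c "
from cam import *
delta((.514,-.3633,.088))"
python3 -m jog '[{"tx":0,"ty":0,"tz":0,"rx":0,"ry":0,"rz":0,"hand":0.0},{"tx":0,"ty":0,"tz":0,"rx":0,"ry":0,"rz":0,"hand":0.0},{"tx":0,"ty":0,"tz":0,"rx":0,"ry":0,"rz":0,"hand":0.0},{"tx":0,"ty":0,"tz":0,"rx":0,"ry":0,"rz":0,"hand":0.0}]'
python3 -c "
from cam import *
delta((.514,-.3633,.088));print(arm.read_state()['ft_torque'])"
```

```text
time_s: 9.28
tcp_pos: [0.5127, -0.3628, 0.0867]
ee_rot: [1.558, -2.726, -0.005]
ft_force: [0.8, 0.6, -0.3]
opening: 0.0555
grasp_force: 0.0
t 9.28 q [-0.359, 0.511, -0.153, -0.001, -0.91, -0.173] tcp [0.5127, -0.3628, 0.0867] tilt_z [-0.003, 0.002, -1.0] yaw -120.5 tool delta [-0.0002, -0.0014, -0.0013] f [0.8, 0.6, -0.3] open 0.0555 grip 0.0
time_s: 9.62
tcp_pos: [0.5128, -0.3628, 0.0868]
ee_rot: [1.558, -2.726, -0.005]
ft_force: [-0.2, 0.4, -0.2]
opening: 0.0455
grasp_force: 30.0
t 9.62 q [-0.359, 0.511, -0.153, -0.001, -0.91, -0.173] tcp [0.5128, -0.3628, 0.0868] tilt_z [-0.003, 0.002, -1.0] yaw -120.5 tool delta [-0.0002, -0.0013, -0.0012] f [-0.2, 0.4, -0.2] open 0.0455 grip 30.0
[ 0.07554722 -0.21747723  0.00118171]
```

```bash
python3 -m jog '[{"tx":0,"ty":0,"tz":0.001,"rx":0,"ry":0,"rz":0,"hand":0.0},{"tx":0,"ty":0,"tz":0,"rx":0,"ry":0,"rz":0,"hand":0.0}]'
python3 -m jog '[{"tx":0,"ty":0,"tz":0,"rx":0,"ry":0,"rz":0.08,"hand":0.0},{"tx":0,"ty":0,"tz":0,"rx":0,"ry":0,"rz":0.08,"hand":0.0},{"tx":0,"ty":0,"tz":0,"rx":0,"ry":0,"rz":0,"hand":0.0}]'
python3 -c "
from cam import *
delta((.514,-.3633,.088));print(arm.read_state()['ft_torque'])"
```

```text
time_s: 9.78
tcp_pos: [0.5129, -0.3629, 0.0865]
ee_rot: [1.559, -2.725, -0.004]
ft_force: [-2.0, 0.2, 4.2]
opening: 0.0457
grasp_force: 29.9
time_s: 10.03
tcp_pos: [0.5129, -0.3631, 0.0865]
ee_rot: [1.334, -2.842, -0.003]
ft_force: [-0.3, -0.4, 4.5]
opening: 0.0456
grasp_force: 29.9
t 10.03 q [-0.359, 0.512, -0.153, -0.0, -0.909, -0.334] tcp [0.5129, -0.3631, 0.0865] tilt_z [-0.002, 0.001, -1.0] yaw -129.7 tool delta [-0.0006, -0.001, -0.0015] f [-0.3, -0.4, 4.5] open 0.0456 grip 29.9
[ 0.09656817  0.15966009 -0.00127311]
```

```bash
python3 -m jog '[{"tx":0,"ty":0,"tz":0.001,"rx":0,"ry":0,"rz":0.04,"hand":0.0},{"tx":0,"ty":0,"tz":0,"rx":0,"ry":0,"rz":0.04,"hand":0.0},{"tx":0,"ty":0,"tz":0,"rx":0,"ry":0,"rz":0.04,"hand":0.0},{"tx":0,"ty":0,"tz":0,"rx":0,"ry":0,"rz":0,"hand":0.0}]'
python3 -c "
from cam import *
delta((.514,-.3633,.088));print(arm.read_state()['ft_torque'])"
```

```text
time_s: 10.37
tcp_pos: [0.513, -0.3634, 0.0864]
ee_rot: [1.165, -2.916, -0.002]
ft_force: [-1.2, 0.6, 8.0]
opening: 0.0456
grasp_force: 29.9
t 10.37 q [-0.359, 0.512, -0.153, 0.001, -0.908, -0.452] tcp [0.513, -0.3634, 0.0864] tilt_z [-0.002, 0.0, -1.0] yaw -136.4 tool delta [-0.0008, -0.0006, -0.0016] f [-1.2, 0.6, 8.0] open 0.0456 grip 29.9
[ 0.13369576  0.5525994  -0.00297933]
```

Still on the pins, now with an 8 N preload after turning 16°. I continue in steps of about 7°.

```bash
python3 -m jog '[{"tx":0,"ty":0,"tz":0,"rx":0,"ry":0,"rz":0.04,"hand":0.0},{"tx":0,"ty":0,"tz":0,"rx":0,"ry":0,"rz":0.04,"hand":0.0},{"tx":0,"ty":0,"tz":0,"rx":0,"ry":0,"rz":0.04,"hand":0.0},{"tx":0,"ty":0,"tz":0,"rx":0,"ry":0,"rz":0,"hand":0.0}]'
```

```text
time_s: 10.7
tcp_pos: [0.5128, -0.3634, 0.0864]
ee_rot: [0.988, -2.98, -0.002]
ft_force: [-2.1, 0.0, 7.7]
opening: 0.0459
grasp_force: 29.9
```

```bash
python3 -c "
from cam import *
delta((.514,-.3633,.088));print(arm.read_state()['ft_torque'])"
```

```text
t 10.7 q [-0.359, 0.512, -0.154, 0.001, -0.908, -0.572] tcp [0.5128, -0.3634, 0.0864] tilt_z [-0.002, 0.0, -1.0] yaw -143.3 tool delta [-0.001, -0.0007, -0.0016] f [-2.1, 0.0, 7.7] open 0.0459 grip 29.9
[ 0.22135933  0.61433467 -0.01991087]
```

```bash
python3 -m jog '[{"tx":0,"ty":0,"tz":0,"rx":0,"ry":0,"rz":0.04,"hand":0.0},{"tx":0,"ty":0,"tz":0,"rx":0,"ry":0,"rz":0.04,"hand":0.0},{"tx":0,"ty":0,"tz":0,"rx":0,"ry":0,"rz":0.04,"hand":0.0},{"tx":0,"ty":0,"tz":0,"rx":0,"ry":0,"rz":0,"hand":0.0}]'
```

```text
time_s: 11.03
tcp_pos: [0.5127, -0.3632, 0.0862]
ee_rot: [0.807, -3.034, -0.002]
ft_force: [-1.7, 0.2, 7.3]
opening: 0.0456
grasp_force: 29.9
```

```bash
python3 -m jog '[{"tx":0,"ty":0,"tz":0,"rx":0,"ry":0,"rz":0.04,"hand":0.0},{"tx":0,"ty":0,"tz":0,"rx":0,"ry":0,"rz":0.04,"hand":0.0},{"tx":0,"ty":0,"tz":0,"rx":0,"ry":0,"rz":0.04,"hand":0.0},{"tx":0,"ty":0,"tz":0,"rx":0,"ry":0,"rz":0,"hand":0.0}]'
```

```text
time_s: 11.37
tcp_pos: [0.5131, -0.363, 0.085]
ee_rot: [0.624, -3.078, -0.002]
ft_force: [0.0, -0.1, 2.5]
opening: 0.0454
grasp_force: 29.9
```

The collar has dropped: z is lower and the force fell from 7.3 to 2.5 N. I stop turning and lower a little to confirm.

```bash
python3 -m jog '[{"tx":0,"ty":0,"tz":0.002,"rx":0,"ry":0,"rz":0,"hand":0.0},{"tx":0,"ty":0,"tz":0,"rx":0,"ry":0,"rz":0,"hand":0.0},{"tx":0,"ty":0,"tz":0,"rx":0,"ry":0,"rz":0,"hand":0.0}]'
python3 -c "
from cam import *
delta((.514,-.3633,.0725));print(arm.read_state()['ft_torque'])"
```

```text
time_s: 11.62
tcp_pos: [0.5136, -0.3633, 0.0836]
ee_rot: [0.625, -3.078, -0.001]
ft_force: [0.4, -0.5, 3.6]
opening: 0.0458
grasp_force: 29.9
t 11.62 q [-0.359, 0.515, -0.155, -0.0, -0.901, -0.811] tcp [0.5136, -0.3633, 0.0836] tilt_z [-0.001, 0.0, -1.0] yaw -157.1 tool delta [-0.0003, -0.0002, 0.0111] f [0.4, -0.5, 3.6] open 0.0458 grip 29.9
[-0.30016395 -0.26135522 -0.25839797]
```

```bash
python3 -m jog '[{"tx":0,"ty":0,"tz":0,"rx":0,"ry":0,"rz":0.04,"hand":0.0},{"tx":0,"ty":0,"tz":0,"rx":0,"ry":0,"rz":0,"hand":0.0}]'
python3 -c "
from cam import *
delta((.514,-.3633,.0725));print(arm.read_state()['ft_torque'])"
```

```text
time_s: 11.78
tcp_pos: [0.5132, -0.363, 0.0827]
ee_rot: [0.561, -3.09, -0.003]
ft_force: [0.5, -1.7, 1.2]
opening: 0.0454
grasp_force: 29.9
t 11.78 q [-0.359, 0.516, -0.156, -0.001, -0.901, -0.852] tcp [0.5132, -0.363, 0.0827] tilt_z [-0.002, 0.001, -1.0] yaw -159.4 tool delta [-0.0006, -0.0006, 0.0102] f [0.5, -1.7, 1.2] open 0.0454 grip 29.9
[-0.14174476 -0.56575119 -0.13168992]
```

```bash
python3 -m jog '[{"tx":0,"ty":0,"tz":0.001,"rx":0,"ry":0,"rz":0.03,"hand":0.0},{"tx":0,"ty":0,"tz":0.001,"rx":0,"ry":0,"rz":0,"hand":0.0},{"tx":0,"ty":0,"tz":0,"rx":0,"ry":0,"rz":0,"hand":0.0}]'
python3 -c "
from cam import *
delta((.514,-.3633,.0725));print(arm.read_state()['ft_torque'])"
```

```text
time_s: 12.03
tcp_pos: [0.5133, -0.363, 0.081]
ee_rot: [0.517, -3.097, -0.002]
ft_force: [1.2, 0.1, 3.1]
opening: 0.0457
grasp_force: 29.9
t 12.03 q [-0.359, 0.518, -0.158, -0.0, -0.897, -0.881] tcp [0.5133, -0.363, 0.081] tilt_z [-0.002, 0.001, -1.0] yaw -161.0 tool delta [-0.0006, -0.0006, 0.0085] f [1.2, 0.1, 3.1] open 0.0457 grip 29.9
[-0.17344746 -0.43748741 -0.04673104]
```

Torque is relieved and the collar is on the spring plunger. Next I push it home.

```bash
python3 -m jog '[{"tx":0,"ty":0,"tz":0.002,"rx":0,"ry":0,"rz":0,"hand":0.0},{"tx":0,"ty":0,"tz":0.002,"rx":0,"ry":0,"rz":0,"hand":0.0},{"tx":0,"ty":0,"tz":0.002,"rx":0,"ry":0,"rz":0,"hand":0.0},{"tx":0,"ty":0,"tz":0.001,"rx":0,"ry":0,"rz":0,"hand":0.0},{"tx":0,"ty":0,"tz":0,"rx":0,"ry":0,"rz":0,"hand":0.0},{"tx":0,"ty":0,"tz":0,"rx":0,"ry":0,"rz":0,"hand":0.0}]'
python3 -c "
from cam import *
delta((.514,-.3633,.0725));print(arm.read_state()['ft_torque'])"
```

```text
time_s: 12.53
tcp_pos: [0.5133, -0.363, 0.0746]
ee_rot: [0.517, -3.097, -0.002]
ft_force: [0.7, 0.4, 6.4]
opening: 0.0454
grasp_force: 29.9
t 12.53 q [-0.359, 0.525, -0.164, -0.0, -0.883, -0.881] tcp [0.5133, -0.363, 0.0746] tilt_z [-0.002, 0.001, -1.0] yaw -161.0 tool delta [-0.0006, -0.0005, 0.0021] f [0.7, 0.4, 6.4] open 0.0454 grip 29.9
[ 0.01324388 -0.2581879  -0.03636002]
```

```bash
python3 -m jog '[{"tx":0,"ty":0,"tz":0.001,"rx":0,"ry":0,"rz":0,"hand":0.0},{"tx":0,"ty":0,"tz":0.001,"rx":0,"ry":0,"rz":0,"hand":0.0},{"tx":0,"ty":0,"tz":0,"rx":0,"ry":0,"rz":0,"hand":0.0},{"tx":0,"ty":0,"tz":0,"rx":0,"ry":0,"rz":0,"hand":0.0}]'
python3 -m jog '[{"tx":0,"ty":0,"tz":0.001,"rx":0,"ry":0,"rz":0,"hand":0.0},{"tx":0,"ty":0,"tz":0,"rx":0,"ry":0,"rz":0,"hand":0.0},{"tx":0,"ty":0,"tz":0,"rx":0,"ry":0,"rz":0,"hand":0.0}]'
python3 -m jog '[{"tx":0,"ty":0,"tz":0.001,"rx":0,"ry":0,"rz":0,"hand":0.0},{"tx":0,"ty":0,"tz":0,"rx":0,"ry":0,"rz":0,"hand":0.0},{"tx":0,"ty":0,"tz":0,"rx":0,"ry":0,"rz":0,"hand":0.0}]'
```

```text
time_s: 12.87
tcp_pos: [0.5133, -0.363, 0.0731]
ee_rot: [0.517, -3.097, -0.001]
ft_force: [-0.0, 0.7, 8.5]
opening: 0.0455
grasp_force: 29.9
time_s: 13.12
tcp_pos: [0.5133, -0.363, 0.0731]
ee_rot: [0.518, -3.097, -0.001]
ft_force: [-2.2, 1.8, 12.2]
opening: 0.0454
grasp_force: 29.9
time_s: 13.37
tcp_pos: [0.5134, -0.3631, 0.073]
ee_rot: [0.518, -3.097, -0.0]
ft_force: [-1.9, 2.9, 17.0]
opening: 0.0451
grasp_force: 29.9
```

Rigid stop at z ≈ 0.073, about 13.5 mm below the pins. I check the residual torque and press a little more with a small wiggle, to be sure it is seated.

```bash
python3 -c "
from cam import *
delta((.514,-.3633,.0725));print(arm.read_state()['ft_torque'])"
python3 -m jog '[{"tx":0,"ty":0,"tz":0.001,"rx":0,"ry":0,"rz":0.02,"hand":0.0},{"tx":0,"ty":0,"tz":0,"rx":0,"ry":0,"rz":0,"hand":0.0},{"tx":0,"ty":0,"tz":0.001,"rx":0,"ry":0,"rz":-0.01,"hand":0.0},{"tx":0,"ty":0,"tz":0,"rx":0,"ry":0,"rz":0,"hand":0.0},{"tx":0,"ty":0,"tz":0,"rx":0,"ry":0,"rz":0,"hand":0.0},{"tx":0,"ty":0,"tz":0,"rx":0,"ry":0,"rz":0,"hand":0.0}]'
python3 - <<'E'
from cam import *
import cv2
delta((.514,-.3633,.0725));print(arm.read_state()['ft_torque'])
a=arm.snapshot("scene")[150:310,180:310];b=arm.snapshot("top")[120:220,220:370]
cv2.imwrite("pics/end.png",np.hstack([cv2.resize(a,(390,480),interpolation=cv2.INTER_CUBIC),cv2.copyMakeBorder(cv2.resize(b,(400,267),interpolation=cv2.INTER_CUBIC),0,213,0,0,0)]))
for c in ("scene","top"):
  for t in ("vial","plug","collar_a","amber_bottle"): print(c,t,[(np.round(d["xyz"],3).tolist(),round(d["conf"],2)) for d in arm.tip_of(t,c)])
E
```

```text
t 13.37 q [-0.358, 0.527, -0.166, 0.001, -0.879, -0.881] tcp [0.5134, -0.3631, 0.073] tilt_z [-0.001, 0.0, -1.0] yaw -161.0 tool delta [-0.0005, -0.0004, 0.0005] f [-1.9, 2.9, 17.0] open 0.0451 grip 29.9
[1.07205708 0.59333438 0.00249418]
time_s: 13.87
tcp_pos: [0.5136, -0.3634, 0.0726]
ee_rot: [0.504, -3.1, 0.001]
ft_force: [-3.4, 2.9, 22.4]
opening: 0.0454
grasp_force: 30.0
t 13.87 q [-0.358, 0.527, -0.167, 0.001, -0.877, -0.891] tcp [0.5136, -0.3634, 0.0726] tilt_z [-0.0, -0.001, -1.0] yaw -161.6 tool delta [-0.0004, 0.0, 0.0001] f [-3.4, 2.9, 22.4] open 0.0454 grip 30.0
[ 1.49530176e+00  1.05107343e+00 -6.79700092e-04]
scene vial [([0.546, -0.442, 0.015], 0.49)]
scene plug []
scene collar_a [([0.295, -0.563, -0.002], 0.84)]
scene amber_bottle [([0.622, -0.519, -0.002], 0.91), ([0.437, -0.17, 0.02], 0.37)]
top vial []
top plug [([0.49, -0.31, 0.002], 0.33)]
top collar_a [([0.471, -0.253, 0.051], 0.76), ([0.295, -0.561, -0.002], 0.53)]
top amber_bottle [([0.62, -0.516, -0.001], 0.77)]
```

View pics/end.png

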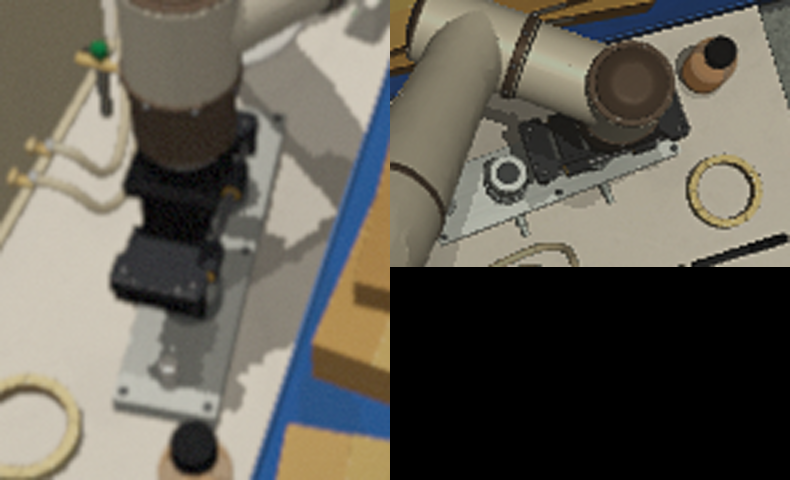

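The vial stands undisturbed at (168,365), collar a and the bottle are where they were, and the gripper holds collar b at the rigid stop. I do a short hold to confirm it is stable, then hand in.

```bash
python3 -m jog '[{"tx":0,"ty":0,"tz":0,"rx":0,"ry":0,"rz":0,"hand":0.0},{"tx":0,"ty":0,"tz":0,"rx":0,"ry":0,"rz":0,"hand":0.0},{"tx":0,"ty":0,"tz":0,"rx":0,"ry":0,"rz":0,"hand":0.0},{"tx":0,"ty":0,"tz":0,"rx":0,"ry":0,"rz":0,"hand":0.0},{"tx":0,"ty":0,"tz":0,"rx":0,"ry":0,"rz":0,"hand":0.0},{"tx":0,"ty":0,"tz":0,"rx":0,"ry":0,"rz":0,"hand":0.0}]' && python3 -c "
from station import arm
print(arm.sign_off())"
```

```text
time_s: 14.87
tcp_pos: [0.5137, -0.3634, 0.0727]
ee_rot: [0.503, -3.1, 0.002]
ft_force: [-4.6, 3.3, 22.0]
opening: 0.0456
grasp_force: 30.0
the job is handed in; nothing more can be done
None
```

I turned collar_b, the one beside the vial, about 41° clockwise and pushed it down about 14 mm to a rigid stop, then handed the job in at about 15 s still gripping it with about 22 N of push; the last pictures showed the vial, the other collar and the amber bottle undisturbed, but the arm or gripper hid the plug, and I did not check the petri dish or timer again.

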